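Collect spacer rings on a carrying rod

TASK

Take the carrying rod out of its forked stand, thread it through all three spacer rings in the V-shaped trough and push on until the rings are closed up against the rod's collar and the sprung stop at the far end gives a little; hold about 9 N on the closed-up rings for half a second, and never press them hard (14 N or more). Lift the three rings off together on the rod and lay the rod gently back in both forks of its stand, collar and rings between the forks. Leave the sample vial near the front edge and the seed jar beside the stand alone.

Things in the scene. Friction and masses are not known exactly. Their poses are not given: they have to be found in the camera images.
- rod: Carrying rod, 208 mm long, 80 g, held level throughout; starts in the stand. Origin on its axis at the front face of the round collar (24 mm across, 4 mm thick), x to the tip. Bright shaft, 8 mm across, runs to x = +100 mm, its last 14 mm a cone. Behind the collar bare shaft to x = -28 mm, then the black square handle, 16 x 16 mm, x = -28 to -108 mm; z is up when its sides are upright.
- rod_grip (a point): Where to hold the rod from above, across the sides of the handle: on its axis, 88 mm behind the rod's origin. Farther forward the fingers would run into the trough when the rod is home. Axes as the rod's.
- stand: Fixed low stand: wooden base 120 x 60 x 10 mm with two upright steel V-forks, 8 mm thick along x, 25 mm wide at the mouth, 53 mm high, at x = -39 and +39 mm. Origin at the centre of the base's underside; x along the forks' line in the direction of the rod's tip, z up.
- stand_seat (a point): Where the rod's origin belongs when it lies in the stand, tip towards the stand's +x: 45 mm above the base's underside, at the stand's x = -23 mm. The rear fork then stands midway in the 24 mm of bare shaft between handle and collar, and the front fork 62 mm ahead of the collar's face. Rings on the rod hang clear of the base. Axes as the stand's.
- trough: Fixed open V-trough on a grey base; base 156 mm long (x = -58 to +98 mm) and 76 mm wide, V edges 70 mm high. Origin on the underside; x is the direction in which the rod goes in, z up. The rings lie in the V and can be slid along it.
- trough_axis (a point): Point on the rings' common axis, 75 mm above the trough's origin; axes as the trough's. Near the +x end a dark stop, 87 mm high, straddles the trough. It is clamped at a different, unmeasured place each time: the face of its pad is between x = +22 and +52 mm. Stop and pad leave a gap 14 mm wide, open above, for the rod's tip; its two prongs bear on the last ring, with a spring of 3.5 N/mm, no preload, 7 mm travel.
- ring_a: Spacer ring, a plain metal collar: 36 mm outside, 11 mm bore (1.5 mm clearance all round the shaft), 14 mm long, 30 to 55 g. Origin at its centre, x along its bore (along the trough at the start). Nearest the trough's entry (-x) end.
- ring_b: Same ring, in the middle.
- ring_c: Same ring, nearest the stop. Three rings closed up are 42 mm long.
- vial: Sample vial with cap standing upright, 24 mm across, 62 mm high; origin at the centre of its underside. Leave alone.
- jar: Seed jar with screw lid, 54 mm across, 70 mm high; origin at the centre of its underside. Leave alone.
Things that resemble listed ones, but are neither listed nor needed, are in the scene too. Leave any purple or red look-alike of the ring_c alone.

How it is judged:
On the way, in this order (a step that is already met when the one before it is completed fails the run):
1. all three rings are on the rod, closed up to its collar, and pressed together against the sprung stop with over 5 N (x of ring_a in the frame of rod between 0.004 and 0.041 m and y of ring_a in the frame of rod between -0.004 and 0.004 m and z of ring_a in the frame of rod between -0.004 and 0.004 m and x of ring_b in the frame of rod between 0.004 and 0.041 m and y of ring_b in the frame of rod between -0.004 and 0.004 m and z of ring_b in the frame of rod between -0.004 and 0.004 m and x of ring_c in the frame of rod between 0.004 and 0.041 m and y of ring_c in the frame of rod between -0.004 and 0.004 m and z of ring_c in the frame of rod between -0.004 and 0.004 m and contact force between ring_b and ring_c above 5 N), for 0.3 s.
2. the three rings are lifted clear above the trough on the rod (x of ring_a in the frame of rod between 0.002 and 0.06 m and y of ring_a in the frame of rod between -0.004 and 0.004 m and z of ring_a in the frame of rod between -0.004 and 0.004 m and x of ring_b in the frame of rod between 0.002 and 0.06 m and y of ring_b in the frame of rod between -0.004 and 0.004 m and z of ring_b in the frame of rod between -0.004 and 0.004 m and x of ring_c in the frame of rod between 0.002 and 0.06 m and y of ring_c in the frame of rod between -0.004 and 0.004 m and z of ring_c in the frame of rod between -0.004 and 0.004 m and height (world z) of each of ring_a, ring_b, ring_c above 0.105 m), for 0.2 s.
At the end, for the whole second after the job is handed in: The rod lies at rest in both forks of its stand (axis within 3 mm of the forks' line, within 10 mm of its place along it), with all three rings threaded on it between the collar and the front fork, not swinging (x of ring_a in the frame of rod between 0.002 and 0.056 m and y of ring_a in the frame of rod between -0.004 and 0.004 m and z of ring_a in the frame of rod between -0.004 and 0.004 m and x of ring_b in the frame of rod between 0.002 and 0.056 m and y of ring_b in the frame of rod between -0.004 and 0.004 m and z of ring_b in the frame of rod between -0.004 and 0.004 m and x of ring_c in the frame of rod between 0.002 and 0.056 m and y of ring_c in the frame of rod between -0.004 and 0.004 m and z of ring_c in the frame of rod between -0.004 and 0.004 m and x of rod in the frame of stand between -0.033 and -0.013 m and y of rod in the frame of stand between -0.003 and 0.003 m and z of rod in the frame of stand between 0.042 and 0.048 m and angle between the x axis of rod and the x axis of stand, either way round below 0.06 rad and linear speed of rod below 0.02 m/s and linear speed of each of ring_a, ring_b, ring_c below 0.03 m/s); the robot touches nothing.
It fails at once if the rings are pressed together with over 14 N (contact force between ring_b and ring_c above 14 N or contact force between ring_a and ring_b above 14 N).
It fails at once if the rod or the rings are dropped or forced on to the stand (over 25 N) (contact force between rod and stand above 25 N).
It fails at once if the trough is struck or forced with the rod (over 25 N) (contact force between rod and trough above 25 N).
It fails at once if the vial is knocked or moved (distance of vial from where it was at the start of the episode above 0.015 m or angle between vial's own z axis and vertical above 0.3 rad).
It fails at once if the jar is knocked or moved (distance of jar from where it was at the start of the episode above 0.015 m or angle between jar's own z axis and vertical above 0.3 rad).
It also fails if it takes over 64 s, if anything falls off the work surface, if the arm or the gripper's body presses on something with over 40 N, if the wrist force passes 120 N, or if a joint passes its speed limit or range.

ROBOT

A 6-joint arm with a two-finger parallel gripper is mounted at the origin on a cart in front of the work surface, level with it; the furniture and walls round the work are solid. World frame = base frame: x ahead of the robot, y to its left, z up, the work surface at z = 0. Lengths are in m, angles in rad, forces in N, time in s.
With the tool pointing down it reaches from about 0.275 to 0.75 m from the base axis. Payload 10.2 kg.
Tool frame: the origin (TCP) lies at the very end of the fingers, on their centre line; the grasp point (between the pads) lies 19 mm behind it; z points along the fingers, y is the direction in which the jaws open and shut (so a half turn about z gives the same grasp; the last joint's range is limited). The gripper opens to 85 mm and grips with 20 to 120 N. Pads are 22 mm wide; open, the fingers measure 114 mm over their backs; the gripper's body (76 mm by 85 mm) begins 54 mm behind the grasp point. The pads swing forward as they close: fully open they stand 13 mm farther back than shut.
Start: joints at [-1.396, 0.313, 1.498, -0, 1.331, -0.223], TCP at [0.203, -0.484, 0.231] pointing down, gripper open.
Joint ranges: [-2.94, 2.94], [-0.97, 2.17], [0.19, 2.56], [-1.23, 4.37], [0.02, 3.11], [-2.88, 2.88]. Speed limits (rad/s): [2.39, 2.39, 3.01, 3.14, 3.14, 3.14].

INTERFACE

Orientations are given as a rotation vector (axis times angle).
In Python, from cell import env, vision, masks_of, pinpoint gives the robot as it stands.
- The arm moves only by the tool carry_out, never from a script. Its arguments are lists of equal length, an entry for each row: "fingers": the finger opening in m, from 0 to 0.0854; "dp": the shift along the tool's x, y, z in m, a list of three; "delta_rot": the turn, a rotation vector about the tool's x, y, z in degrees, a list of three. In form: {"fingers": [fingers, ...], "dp": [[x, y, z], ...], "delta_rot": [[wx, wy, wz], ...]}. A call has 1 to 5 rows; each row shifts and turns the commanded pose from where the row before left it, along the tool's axes as they then stand; what a row does not reach is not made up. A row lasts 1/10 s, in which the tool goes at most 50 mm and 8.59 degrees, less where a joint would pass 70% of its speed; a pose out of reach is approached as far as the arm can. A call with a gripper value outside its range is refused whole. The fingers move at their own pace and stop on an object; the grip force is fixed at half the most. Time passes only in rows, so rows that do not move let the fingers close. It gives the time, the measured TCP pose, the force and the opening at its end, in the units of the state.
- env.read_state(): the state, without advancing time (a new reading comes with each control period).
- vision.capture(name): name is "scene" or "top" or "wrist"; returns a dict with "color" (384x512x3 uint8, blue, green, red), "vfov" (degrees; the focal length in pixels is half the picture's height over the tangent of half this angle, whatever the lens; pixels are square), "cx", "cy" (the principal point, pixels), "k1" (the pictures are not rectified: a ray, as slopes to the right and down, at radius r is drawn at 1 + k1 r^2 times it, then the intrinsics apply), "R" (3x3) and "t" (3): a world point X has camera coordinates R X + t. Camera axes: x right, y down, z forward; pixel columns grow to the right and rows downward; lengths in m; the calibration is good to about 2 mm. A picture is of the moment at which its call begins. There is no depth.
- env.hand_in(): hands the job in, once; it reports no verdict.
Trained networks look in the newest picture that a camera, given by its name, has taken for a name from the list of things; names that differ only in an ending like _2 or _b are one class to them, and where a whole thing is asked for, a point or a joint stands for the part that bears it (a point fixed in the world has none). Each returns a list of dicts, best first, with "score" (0 to 1); they miss things now and then, are a little off and sometimes report something else, mostly with a low value. They report only what shows in the picture. A call takes as long as a camera call. They do not tell look-alikes from the thing itself.
- masks_of(camera, name): "pixels" (384x512 bool, what is visible of it) and "extent" ([centre column, centre row, width, height] in pixels, round what is visible of it).
- pinpoint(camera, name): "pixel" ([row, column] in pixels: a listed point, or the origin of a listed thing).
The state is a dict: "time": time; "joint_pos": joint angles; "joint_velocities": joint speeds; "joint_torque": joint torques, N m; "position": TCP position; "tcp_rot": TCP orientation; "ft_force": force on the tool from outside, world axes, zero at the start; "moment": the same for the moment, N m; "gripper_width": finger opening in m.
Only numpy, scipy, OpenCV 4.12 (cv2) and the standard library are available. Lean on these libraries where they do the work, as an engineer would, in place of code of your own. Each camera call takes 0.05 s, during which the arm holds its last target. There are 200 camera calls.

## Working session

There is one attempt and no reset: what is moved stays moved. The work goes in short steps, Python scripts to look and compute and a tool call to move; the robot and the scene stay as the last step left them, time stands still between calls to the robot, and variables do not carry over. Pictures are saved under pics/ and viewed, about 8 in all and at most 12, crops included, and the job is handed in when it is done.

Besides the shell and the picture viewer there is one more tool, called as name(argument=value, ...) on one line, values as JSON. carry_out: Moves the arm, as the interface text tells. Its arguments: {"type":"object","properties":{"fingers":{"type":"array"},"dp":{"type":"array"},"delta_rot":{"type":"array"}},"required":["fingers","dp","delta_rot"]}

```bash
ls; mkdir -p pics; python3 - <<'E'
from cell import env, vision, masks_of, pinpoint
import cv2, numpy as np
print(env.read_state())
ims=[]
for c in ["scene","top"]:
    d=vision.capture(c); cv2.imwrite(f"pics/{c}0.png",d["color"]); ims.append(d["color"])
    print(c,d["vfov"],d["cx"],d["cy"],d["k1"],np.round(d["R"],4).tolist(),np.round(d["t"],4).tolist())
    for n in ["rod","rod_grip","stand","stand_seat","trough","trough_axis","ring_a","vial","jar"]:
        print(n,[(round(float(x["score"]),2),np.round(x["pixel"],1).tolist()) for x in pinpoint(c,n)])
E
```

```text
pics
{'time': 0.0, 'joint_pos': array([-1.39639051e+00,  3.13460871e-01,  1.49845800e+00, -5.11175010e-06,
        1.33099822e+00, -2.23413625e-01]), 'joint_velocities': array([-0.00024853, -0.00146559, -0.00080925, -0.00017531, -0.00151461,
        0.00056447]), 'joint_torque': array([-2.18907328e-03, -4.12259746e+01, -2.59742814e+01, -3.09206825e-04,
        4.09488319e-03,  7.34964004e-06]), 'position': array([ 0.20332366, -0.48374262,  0.23072164]), 'tcp_rot': array([-3.07835019e+00, -6.20521026e-01, -4.31589003e-05]), 'ft_force': array([ 0.04113339, -0.42591013, -0.66881402]), 'moment': array([0.02187262, 0.01963055, 0.0051059 ]), 'gripper_width': 0.08574930283583466}
scene 42.764862086499356 259.55865227611633 197.63902207264707 -0.05113360934970644 [[-0.7514, -0.6598, 0.0008], [-0.5105, 0.5806, -0.6343], [0.4181, -0.477, -0.7731]] [0.3387, 0.381, 0.7047]
rod [(0.67, [190.1, 344.3])]
rod_grip [(0.68, [166.5, 377.8])]
stand [(0.6, [205.3, 333.7]), (0.39, [188.8, 343.3])]
stand_seat [(0.92, [187.1, 344.3]), (0.52, [245.4, 162.9])]
trough [(0.96, [244.1, 163.4])]
trough_axis [(0.8
[... 177 characters left out ...]
[(0.82, [323.8, 223.3])]
jar [(0.95, [158.2, 294.3]), (0.37, [217.0, 160.4])]
top 51.43030736986408 256.9150251999592 187.2890374804544 -0.09077284991498033 [[-0.0241, -0.9996, 0.0177], [-0.9907, 0.0215, -0.1344], [0.134, -0.0207, -0.9908]] [-0.1092, 0.5639, 0.8389]
rod [(0.56, [241.9, 314.0])]
rod_grip [(0.79, [246.6, 358.0])]
stand [(0.78, [240.1, 302.8])]
stand_seat [(0.57, [237.2, 315.2]), (0.43, [155.0, 167.5])]
trough [(0.81, [154.2, 177.4])]
trough_axis [(0.88, [152.8, 169.6])]
ring_a [(0.71, [149.7, 184.5]), (0.69, [204.3, 180.3]), (0.68, [195.8, 219.2]), (0.58, [149.1, 178.1]), (0.55, [200.1, 149.9]), (0.41, [152.9, 167.5])]
vial [(0.64, [249.8, 161.9])]
jar [(0.65, [174.6, 323.0])]
```

```bash
python3 - <<'E'
import cv2
a=cv2.imread("pics/top0.png");b=cv2.imread("pics/scene0.png")
cv2.imwrite("pics/v1.png",cv2.resize(a[100:320,110:410],None,fx=2.6,fy=2.6,interpolation=cv2.INTER_CUBIC))
cv2.imwrite("pics/v2.png",cv2.resize(b[100:370,100:440],None,fx=2.2,fy=2.2,interpolation=cv2.INTER_CUBIC))
E
```

```text
(no output)
```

View pics/v1.png

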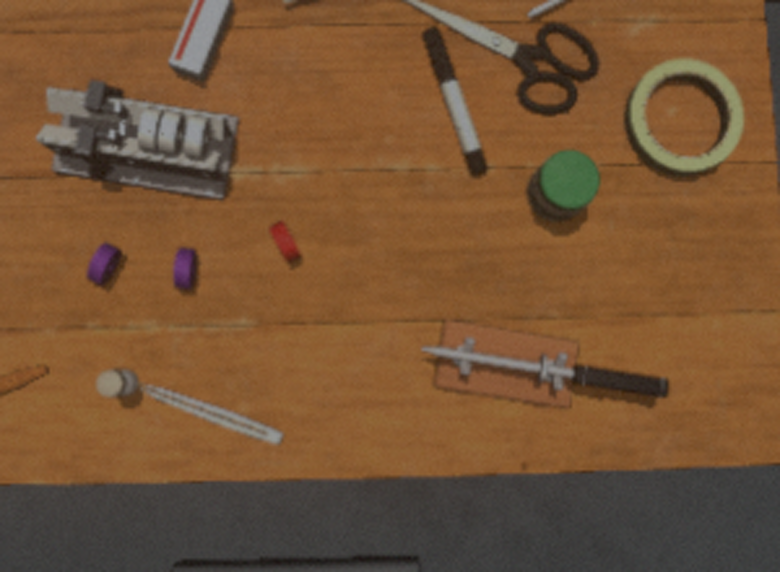

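View pics/v2.png

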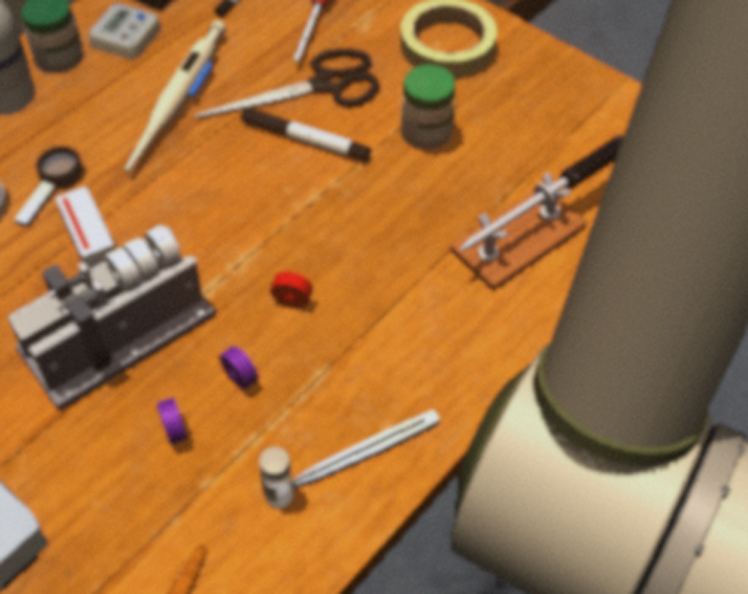

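The top view shows, in full-image pixels:
- The trough is at about (column 165, row 154). Its stop is on the left and three bright rings sit at the right, around columns 168–186.
- The stand with the rod is at about (303, 240), with the tip to the left and the handle to the right (358, 246).

What could be mistaken for the rings:
- Two purple rings at (150, 201) and (181, 203).
- One red ring at (219, 193).

The tape roll is too large to be taken for one. I choose the three bright rings lying in the V, and the black-handled rod in the forks (not the tweezers at (190, 258)).

```bash
cat > h.py <<'E'
from cell import env, vision, masks_of, pinpoint
import cv2, numpy as np
from scipy.spatial.transform import Rotation as Ro
def K(d):
    f=d["color"].shape[0]/2/np.tan(np.radians(d["vfov"]/2))
    return f
def proj(d,X):
    c=np.atleast_2d(X)@np.array(d["R"]).T+d["t"]; s=c[:,:2]/c[:,2:]
    s=s*(1+d["k1"]*(s**2).sum(1,keepdims=True))
    return s*K(d)+[d["cx"],d["cy"]]      # col,row
def ray(d,uv):
    p=(np.atleast_2d(uv)-[d["cx"],d["cy"]])/K(d); s=p.copy()
    for _ in range(10): s=p/(1+d["k1"]*(s**2).sum(1,keepdims=True))
    R=np.array(d["R"]); v=np.c_[s,np.ones(len(s))]@R
    return -R.T@d["t"], v
def onz(d,uv,z):
    o,v=ray(d,uv); return o+v*((z-o[2])/v[:,2])[:,None]
def P(c,n):
    r=pinpoint(c,n); return [(round(float(x["score"]),2),np.array(x["pixel"])[::-1]) for x in r]
def tool(): 
    s=env.read_state(); return np.array(s["position"]),Ro.from_rotvec(s["tcp_rot"]),s
E
python3 - <<'E'
from h import *
for c in ["scene","top"]:
    d=vision.capture(c)
    for n,z in [("rod",.045),("rod_grip",.045),("stand_seat",.045),("stand",0),("trough",0),("trough_axis",.075),("ring_a",.075),("vial",0),("jar",0)]:
        print(c,n,[(s,np.round(onz(d,p,z)[0,:2],4).tolist()) for s,p in P(c,n)][:5])
p,R,s=tool(); print(R.as_matrix().round(3)); w=vision.capture("wrist"); print(w["vfov"],K(w)); C=-np.array(w["R"]).T@w["t"]; print("cam in tool",R.inv().apply(C-p),(np.array(w["R"])@R.as_matrix()).round(3))
E
```

```text
scene rod [(0.93, [0.4389, -0.2352]), (0.66, [0.6143, 0.0836])]
scene rod_grip [(0.81, [0.428, -0.335])]
scene stand_seat [(0.84, [0.445, -0.2412])]
scene stand [(0.96, [0.4442, -0.2258])]
scene trough [(0.74, [0.6446, 0.0665]), (0.69, [0.4481, -0.2244])]
scene trough_axis [(0.68, [0.6393, 0.0658])]
scene ring_a [(0.8, [0.4965, 0.0751]), (0.74, [0.6429, 0.0644]), (0.74, [0.5246, -0.0184]), (0.61, [0.4132, -0.3081]), (0.6, [0.6273, 0.0277])]
scene vial [(0.79, [0.4398, 0.0993])]
scene jar [(0.63, [0.5902, -0.2821])]
top rod [(0.95, [0.4358, -0.2549])]
top rod_grip [(0.72, [0.4223, -0.3402]), (0.53, [0.6521, 0.0552])]
top stand_seat [(0.59, [0.4372, -0.2439]), (0.27, [0.6454, 0.0712])]
top stand [(0.85, [0.4467, -0.2291])]
top trough [(0.75, [0.6391, 0.0629])]
top trough_axis [(0.6, [0.6388, 0.0639])]
top ring_a [(0.69, [0.6431, 0.0527]), (0.67, [0.5282, 0.1091]), (0.59, [0.6303, 0.0657]), (0.44, [0.5254, 0.0433]), (0.42, [0.6415, 0.0377])]
top vial [(0.52, [0.4337, 0.1001])]
top jar [(0.63, [0.594, -0.2852])]
[[ 0.922  0.387  0.   ]
 [ 0.387 -0.922  0.   ]
 [ 0.    -0.    -1.   ]]
70.86111794841538 269.86530704969044
cam in tool [ 0.08086641  0.0003576  -0.14175094] [[ 0.     1.    -0.   ]
 [-0.95   0.    -0.313]
 [-0.313  0.     0.95 ]]
```

carry_out(fingers=[0.085, 0.085, 0.085, 0.085, 0.085], dp=[[0, 0, 0], [0, 0, 0], [0, 0, 0], [0, 0, 0], [0, 0, 0]], delta_rot=[[0, 0, -8.5], [0, 0, -8.5], [0, 0, -8.5], [0, 0, -8.5], [0, 0, -8.5]])

```text
time: 2.55
position: [0.2034, -0.484, 0.2313]
tcp_rot: [2.64, 1.703, 0.0]
ft_force: [0.1, 0.2, -0.6]
gripper_width: 0.0848
```

carry_out(fingers=[0.085, 0.085, 0.085, 0.085, 0.085], dp=[[0, 0, 0], [0, 0, 0], [0.029, 0.033, 0.005], [0.029, 0.033, 0.005], [0.029, 0.033, 0.005]], delta_rot=[[0, 0, -8.35], [0, 0, -8.35], [0, 0, 0], [0, 0, 0], [0, 0, 0]])

```text
time: 3.05
position: [0.3146, -0.4108, 0.2162]
tcp_rot: [2.372, 2.06, -0.0]
ft_force: [0.0, 0.4, -0.1]
gripper_width: 0.0851
```

carry_out(fingers=[0.085, 0.085, 0.085, 0.085, 0.085], dp=[[0.029, 0.033, 0.005], [0.029, 0.033, 0.005], [0.029, 0.033, 0.005], [0, 0, 0], [0, 0, 0]], delta_rot=[[0, 0, 0], [0, 0, 0], [0, 0, 0], [0, 0, 0], [0, 0, 0]])

```text
time: 3.55
position: [0.424, -0.3388, 0.2011]
tcp_rot: [-2.369, -2.063, 0.0]
ft_force: [0.4, 0.0, -0.0]
gripper_width: 0.0853
```

```bash
python3 - <<'E'
from h import *
d=vision.capture("wrist"); cv2.imwrite("pics/v3.png",d["color"]); np.save("pics/v3.npy",d,allow_pickle=True)
for n,z in [("rod",.045),("rod_grip",.045),("stand_seat",.045),("stand",0)]:
    print(n,[(s,p.round(1),np.round(onz(d,p,z)[0,:2],4).tolist()) for s,p in P("wrist",n)][:5])
p,R,s=tool(); print(p,R.as_matrix().round(3).tolist())
E
```

```text
rod [(0.64, array([263.8,  98.5]), [0.4433, -0.2528]), (0.23, array([264.5,  95.2]), [0.4444, -0.2497])]
rod_grip [(0.59, array([259.5, 179.7]), [0.4271, -0.3387])]
stand_seat [(0.79, array([263.5,  95.3]), [0.4434, -0.2496])]
stand [(0.63, array([259.7,  77.7]), [0.4427, -0.2283])]
[ 0.42296054 -0.34009401  0.20149618] [[0.141, 0.99, 0.0], [0.99, -0.141, -0.0], [-0.0, 0.0, -1.0]]
```

View pics/v3.png

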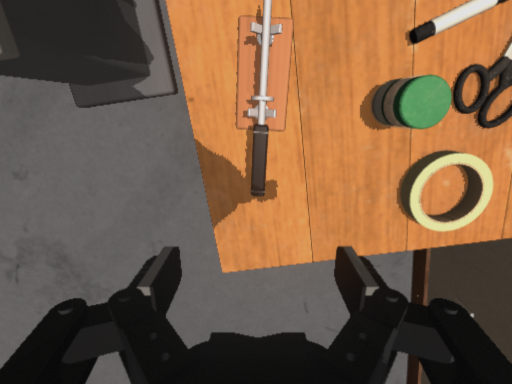

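```bash
python3 - <<'E'
from h import *
d=np.load("pics/v3.npy",allow_pickle=True).item(); im=d["color"].astype(int)
p,R,s=tool()
print("tcp proj",proj(d,p),"TCP-drop z.045",proj(d,[p[0],p[1],.045]))
pts=[]
for r in range(134,188,6):
    c=np.where(im[r,235:290].max(1)<55)[0]+235
    pts.append((c.mean(),r)); print(r,c.min(),c.max(),len(c))
H=onz(d,np.array(pts),.050)
for r in list(range(2,20,4))+list(range(46,92,6)):
    row=im[r,235:290]; sat=row.max(1)-row.min(1); c=np.where((sat<40)&(row.max(1)>120))[0]+235
    if len(c): pts.append((c.mean(),r)); print(r,c.min(),c.max(),len(c))
S=onz(d,np.array(pts[len(H):]),.045)
for A in (H,S):
    k=np.polyfit(A[:,1],A[:,0],1); print("x at y=-.34,-.25",np.polyval(k,[-.34,-.25]),"yaw",np.degrees(np.arctan2(1,k[0])),A[[0,-1]].round(4).tolist())
col=im[:200,262]; print("handle rows", [ (r,im[r,259].tolist()) for r in list(range(120,132))+list(range(186,198))])
E
python3 -c "
import cv2;a=cv2.imread('pics/v3.png');cv2.imwrite('pics/v4.png',cv2.resize(a[0:205,215:310],None,fx=2.9,fy=2.9,interpolation=cv2.INTER_NEAREST))"
```

```text
tcp proj [[254.92891948 251.33087543]] TCP-drop z.045 [[256.09853262 181.3163869 ]]<stdin>:8: RuntimeWarning: Mean of empty slice.
  ret = ret.dtype.type(ret / rcount)
Traceback (most recent call last):
ValueError: zero-size array to reduction operation minimum which has no identity
```

View pics/v4.png

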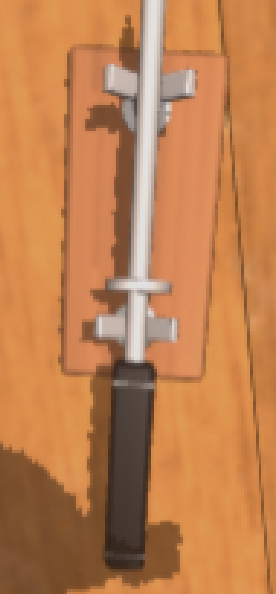

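```bash
python3 - <<'E'
from h import *
from scipy.optimize import least_squares
d=np.load("pics/v3.npy",allow_pickle=True).item()
q=lambda u,v:[215+u/2.9-.4,v/2.9-.4]
H=onz(d,[q(134,385),q(125.5,560)],.053); S=onz(d,[q(152.5,10),q(136,345)],.047)
for A in (H,S): v=A[0]-A[1]; print(A.round(4).tolist(),np.degrees(np.arctan2(v[1],v[0])))
print("handle rear top",onz(d,[q(125,568)],.053),"front top",onz(d,[q(134,363)],.053),"collar edge top",onz(d,[q(139,286)],.057), "collar ends",onz(d,[q(105,287),q(172,287)],.045))
print("base corners",onz(d,[q(70,45),q(228,57),q(203,380),q(62,372)],.010).round(4).tolist())
E
```

```text
[[0.4356, -0.2858, 0.053], [0.4234, -0.3514, 0.053]] 79.4925656322471
[[0.4574, -0.1694, 0.047], [0.4382, -0.2723, 0.047]] 79.45310833752093
handle rear top [[ 0.42279864 -0.3545929   0.053     ]] front top [[ 0.43663084 -0.27814974  0.053     ]] collar edge top [[ 0.44175577 -0.25261827  0.057     ]] collar ends [[ 0.42988362 -0.25100139  0.045     ]
 [ 0.4536999  -0.2542961   0.045     ]]
base corners [[0.4286, -0.165, 0.01], [0.4859, -0.1768, 0.01], [0.4643, -0.2917, 0.01], [0.4068, -0.2804, 0.01]]
```

carry_out(fingers=[0.085, 0.085, 0.085, 0.085, 0.085], dp=[[0.0033, 0.0025, 0.035], [0, 0, 0.04], [0, 0, 0.04], [0, 0, 0.03], [0, 0, 0.031]], delta_rot=[[0, 0, 2.5], [0, 0, 0], [0, 0, 0], [0, 0, 0], [0, 0, 0]])

```text
time: 4.3
position: [0.426, -0.3369, 0.0242]
tcp_rot: [2.417, 2.007, 0.0]
ft_force: [1.5, 0.3, 0.5]
gripper_width: 0.085
```

carry_out(fingers=[0.085, 0.04, 0.03, 0.024, 0.02], dp=[[0, 0, 0], [0, 0, 0], [0, 0, 0], [0, 0, 0], [0, 0, 0]], delta_rot=[[0, 0, 0], [0, 0, 0], [0, 0, 0], [0, 0, 0], [0, 0, 0]])

```text
time: 4.8
position: [0.4269, -0.3368, 0.0264]
tcp_rot: [2.414, 2.008, -0.0]
ft_force: [-0.7, 0.3, -1.0]
gripper_width: 0.0274
```

carry_out(fingers=[0.018, 0.014, 0.01, 0.01, 0.01], dp=[[0, 0, 0], [0, 0, 0], [0, 0, 0], [0, 0, 0], [0, 0, 0]], delta_rot=[[0, 0, 0], [0, 0, 0], [0, 0, 0], [0, 0, 0], [0, 0, 0]])

```text
time: 5.3
position: [0.4265, -0.3364, 0.0254]
tcp_rot: [-2.415, -2.009, 0.0]
ft_force: [-4.0, -0.4, 3.6]
gripper_width: 0.0149
```

carry_out(fingers=[0.0, 0.0, 0.0, 0, 0], dp=[[0, 0, 0], [0, 0, 0], [0, 0, 0], [0, 0, 0], [0, 0, 0]], delta_rot=[[0, 0, 0], [0, 0, 0], [0, 0, 0], [0, 0, 0], [0, 0, 0]])

```text
time: 5.8
position: [0.4265, -0.3364, 0.0253]
tcp_rot: [-2.415, -2.009, 0.0]
ft_force: [-4.0, -0.2, 3.3]
gripper_width: 0.0152
```

```bash
python3 - <<'E'
from h import *
d=vision.capture("wrist"); np.save("pics/v5.npy",d,allow_pickle=True)
a=d["color"]; cv2.imwrite("pics/v5.png",a)
p,R,s=tool(); print(p.round(4).tolist(),R.as_matrix().round(4).tolist(),s["gripper_width"],s["ft_force"],s["moment"])
np.save("grasp.npy",p)
E
```

```text
[0.4266, -0.3364, 0.0253] [[0.1822, 0.9833, -0.0001], [0.9833, -0.1822, -0.0], [-0.0, -0.0001, -1.0]] 0.015054780403345383 [-4.77472856 -0.14301842  3.87597305] [0.16117255 0.6230793  0.39371896]
```

View pics/v5.png

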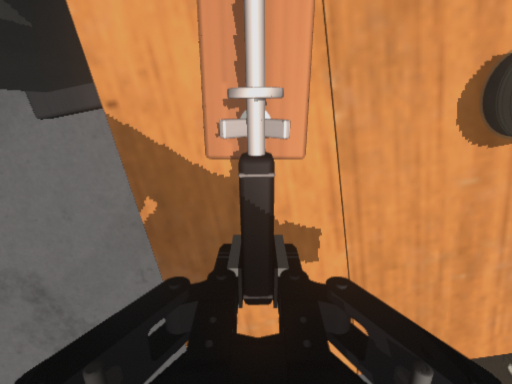

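The handle is gripped: width 15 mm, with the handle at columns 242–274 between the pads and the collar at (255, 92). Next I lift it and look at the trough from above and to one side.

carry_out(fingers=[0, 0, 0, 0, 0], dp=[[0, 0, -0.005], [0, 0, -0.02], [0, 0, -0.035], [0, 0, -0.04], [0, 0, -0.04]], delta_rot=[[0, 0, 0], [0, 0, 0], [0, 0, 0], [0, 0, 0], [0, 0, 0]])

```text
time: 6.35
position: [0.4269, -0.336, 0.1669]
tcp_rot: [2.416, 2.008, 0.002]
ft_force: [0.4, -0.8, -1.1]
gripper_width: 0.015
```

carry_out(fingers=[0, 0, 0, 0, 0], dp=[[0.016, 0.0032, 0], [0.0326, 0.0064, 0], [0.0326, 0.0064, 0], [0.0326, 0.0064, 0], [0.0326, 0.0064, 0]], delta_rot=[[0, 0, 0], [0, 0, 0], [0, 0, 0], [0, 0, 0], [0, 0, 0]])

```text
time: 6.85
position: [0.4821, -0.1957, 0.1646]
tcp_rot: [-2.415, -2.008, -0.001]
ft_force: [0.7, -0.6, -1.3]
gripper_width: 0.0147
```

carry_out(fingers=[0, 0, 0, 0, 0], dp=[[0.0326, 0.0064, 0], [0.0326, 0.0064, 0], [0.0326, 0.0064, 0], [0.0326, 0.0064, 0], [0.0326, 0.0064, 0]], delta_rot=[[0, 0, 0], [0, 0, 0], [0, 0, 0], [0, 0, 0], [0, 0, 0]])

```text
time: 7.35
position: [0.5431, -0.0411, 0.1646]
tcp_rot: [-2.415, -2.008, -0.001]
ft_force: [0.2, -0.2, -1.0]
gripper_width: 0.0145
```

carry_out(fingers=[0, 0, 0, 0, 0], dp=[[0.0326, 0.0064, 0], [0.0326, 0.0064, 0], [0.016, 0.0032, 0], [0, 0, 0], [0, 0, 0]], delta_rot=[[0, 0, 0], [0, 0, 0], [0, 0, 0], [0, 0, 0], [0, 0, 0]])

```text
time: 7.85
position: [0.5731, 0.0334, 0.1648]
tcp_rot: [-2.415, -2.009, 0.001]
ft_force: [-0.6, -0.8, -0.2]
gripper_width: 0.015
```

```bash
python3 - <<'E'
from h import *
d=vision.capture("wrist"); np.save("pics/v6.npy",d,allow_pickle=True)
a=d["color"]; cv2.imwrite("pics/v6.png",cv2.resize(a,None,fx=1.5,fy=1.5,interpolation=cv2.INTER_CUBIC))
p,R,s=tool(); print(p.round(4).tolist(),R.as_matrix().round(4).tolist(),s["gripper_width"],s["ft_force"],s["moment"])
for n,z in [("trough_axis",.075),("trough",0),("ring_a",.075)]:
    print(n,[(s,p.round(1),np.round(onz(d,p,z)[0,:2],4).tolist()) for s,p in P("wrist",n)][:5])
E
```

```text
[0.5731, 0.0329, 0.165] [[0.1831, 0.9831, -0.0005], [0.9831, -0.1831, -0.0], [-0.0001, -0.0005, -1.0]] 0.014832956463279421 [-0.38073413 -0.42869442 -1.25339585] [-0.07851926  0.03170717  0.02390096]
trough_axis [(0.58, array([330.2, 149.9]), [0.6431, 0.0659])]
trough [(0.6, array([314.4, 139.2]), [0.6446, 0.066])]
ring_a [(0.97, array([219.1, 175.2]), [0.5445, 0.0615]), (0.86, array([327.3, 169. ]), [0.6389, 0.0497]), (0.83, array([327.1, 193. ]), [0.6365, 0.0277]), (0.76, array([207.2, 106.6]), [0.5479, 0.1194]), (0.66, array([331.9, 149.9]), [0.6445, 0.0657])]
```

View pics/v6.png

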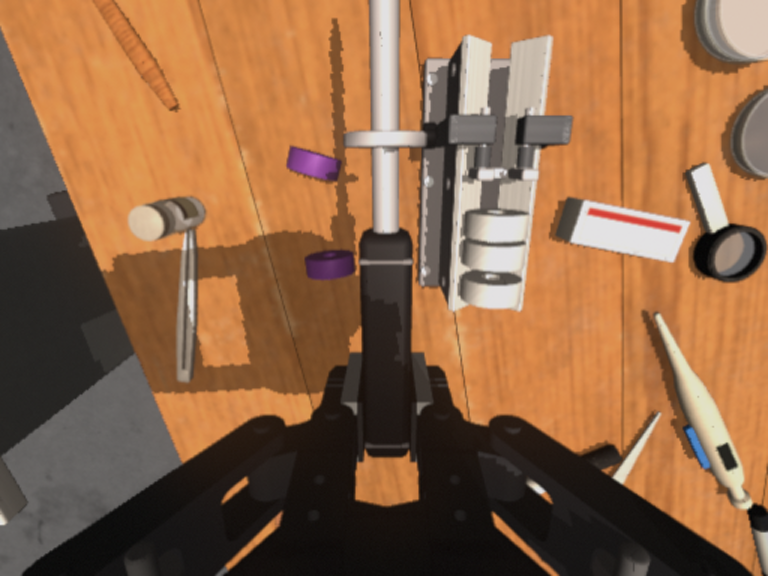

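```bash
python3 - <<'E'
from h import *
d=np.load("pics/v6.npy",allow_pickle=True).item()
cv2.imwrite("pics/v7.png",cv2.resize(d["color"][15:215,270:390],None,fx=3,fy=3,interpolation=cv2.INTER_CUBIC))
A=onz(d,np.array([(465,37),(552,38),(449,307),(521,310)])/1.5,.07); print(A.round(4).tolist())
m1=(A[0]+A[1])/2;m0=(A[2]+A[3])/2; v=m1-m0; print(m0,m1,np.linalg.norm(v),np.degrees(np.arctan2(v[1],v[0])))
for a,b in((0,2),(1,3)): v=A[a]-A[b]; print(np.degrees(np.arctan2(v[1],v[0])))
E
```

```text
[[0.6387, 0.1634, 0.07], [0.6824, 0.155, 0.07], [0.6108, 0.0192, 0.07], [0.6548, 0.009, 0.07]]
[0.63284189 0.01406322 0.07      ] [0.66056242 0.15920766 0.07      ] 0.14776784183541916 79.18752784945684
79.07767860872504
79.29613741390018
```

View pics/v7.png

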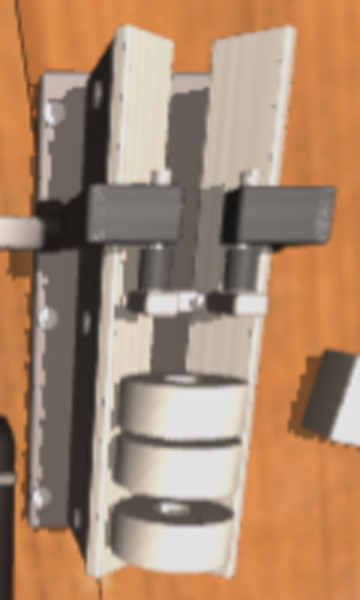

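```bash
python3 - <<'E'
from h import *
d=np.load("pics/v6.npy",allow_pickle=True).item()
q=lambda L:onz(d,np.array([(270+(u+.5)/3-.5,15+(v+.5)/3-.5) for u,v in L[0]]),L[1])
A=q(([(122,27),(293,28),(95,575),(230,577)],.07)); m1=(A[0]+A[1])/2;m0=(A[2]+A[3])/2; v=m1-m0; v/=np.linalg.norm(v)
print("edge mid",m0.round(4),m1.round(4),np.degrees(np.arctan2(v[1],v[0])), np.linalg.norm(A[0]-A[1]),np.linalg.norm(A[2]-A[3]))
F=q(([(172,514),(181,449),(185,383)],.075)); print("ring +x faces",F.round(4).tolist()); w=F[2]-F[0];print(np.degrees(np.arctan2(w[1],w[0])))
Pd=q(([(198,303)],.075)); print("prong",Pd.round(4).tolist())
u=np.array([np.cos(np.radians(79.2)),np.sin(np.radians(79.2))]); n=np.array([-u[1],u[0]])
for nm,X in (("edge",np.r_[m0[None],m1[None]]),("ring",F),("prong",Pd)): print(nm,"along",(X[:,:2]@u).round(4),"lat",(X[:,:2]@n).round(4))
# rod in this picture: shaft & handle line
S=onz(d,np.array([(384.5,15),(385,215)])/1.5,.188); H=onz(d,np.array([(386,250),(387,440)])/1.5,.196)
for B in (S,H): w=B[0]-B[1]; print("rod",B.round(4).tolist(),np.degrees(np.arctan2(w[1],w[0])),(B[:,:2]@n).round(4))
p,R,s=tool();print("tcp lat",p[:2]@n,p[:2]@u,"yaw",np.degrees(np.arctan2(*R.as_matrix()[[1,0],0])))
E
```

```text
edge mid [0.6332 0.013  0.07  ] [0.6605 0.16   0.07  ] 79.47069356262594 0.043726341994598766 0.04226550501730567
ring +x faces [[0.6371, 0.0343, 0.075], [0.6417, 0.0534, 0.075], [0.6447, 0.0722, 0.075]]
78.65808156123133
prong [[0.6504, 0.0933, 0.075]]
edge along [0.1314 0.2809] lat [-0.6195 -0.6188]
ring along [0.153  0.1727 0.1917] lat [-0.6194 -0.6203 -0.6198]
prong along [0.2135] lat [-0.6214]
rod [[0.5942, 0.1465, 0.188], [0.5851, 0.0973, 0.188]] 79.60985121329871 [-0.5562 -0.5566]
rod [[0.5839, 0.0888, 0.196], [0.5727, 0.0265, 0.196]] 79.80482161822799 [-0.5569 -0.5576]
tcp lat -0.5568955176745806 0.13951694903067338 yaw 79.40927711943823
```

carry_out(fingers=[0, 0, 0, 0, 0], dp=[[-0.018, 0.0055, 0], [-0.036, 0.0108, 0], [-0.036, 0.0108, 0], [-0.036, 0.0108, 0], [-0.036, 0.0108, 0]], delta_rot=[[0, 0, 0], [0, 0, 0], [0, 0, 0], [0, 0, 0], [0, 0, 0]])

```text
time: 8.55
position: [0.5914, -0.1367, 0.1654]
tcp_rot: [2.416, 2.007, 0.0]
ft_force: [-0.1, 0.3, -0.9]
gripper_width: 0.0147
```

carry_out(fingers=[0, 0, 0, 0, 0], dp=[[-0.036, 0.0108, 0], [-0.0195, 0.0025, 0.02], [0, 0, 0.04], [0, 0, 0.035], [0, 0, 0.0147]], delta_rot=[[0, 0, 0], [0, 0, 0.2], [0, 0, 0], [0, 0, 0], [0, 0, 0]])

```text
time: 9.05
position: [0.5929, -0.1916, 0.0524]
tcp_rot: [-2.417, -2.0, 0.003]
ft_force: [-0.6, 0.6, -0.7]
gripper_width: 0.0149
```

carry_out(fingers=[0, 0], dp=[[0, 0, 0], [0, 0, 0]], delta_rot=[[0, 0, 0], [0, 0, 0]])

```text
time: 9.25
position: [0.5954, -0.192, 0.0573]
tcp_rot: [2.417, 2.003, 0.001]
ft_force: [0.6, -0.3, 0.4]
gripper_width: 0.0149
```

```bash
python3 - <<'E'
from h import *
p,R,s=tool(); n=np.array([-.9823,.1874]);u=np.array([.1874,.9823])
print(p.round(4).tolist(),"lat",p[:2]@n,"along",p[:2]@u,"yaw",np.degrees(np.arctan2(*R.as_matrix()[[1,0],0])),R.as_matrix().round(4).tolist(),s["ft_force"],s["moment"])
ims=[]
for c in("scene","top"):
    d=vision.capture(c); np.save(f"pics/{c}8.npy",d,allow_pickle=True)
    yaw=np.radians(79.3); U=np.array([np.cos(yaw),np.sin(yaw),0])
    o=np.r_[p[:2],p[2]+.0197]+.088*U
    E=[o+t*U for t in (-.108,-.028,0,.1)]+[np.r_[u*a+n*-.6197,.075] for a in (.139,.153,.1917)]
    print(c,proj(d,np.array(E)).round(1).tolist()); a=d["color"].copy()
    x0,y0={"scene":(140,130),"top":(145,120)}[c]
    k={"scene":4,"top":4}[c]; w,h={"scene":(150,75),"top":(150,75)}[c]
    z=cv2.resize(a[y0:y0+h,x0:x0+w],None,fx=k,fy=k,interpolation=cv2.INTER_CUBIC)
    for q in proj(d,np.array(E)): cv2.circle(z,tuple(int(v) for v in ((q-[x0,y0]+.5)*k)),3,(255,0,255),1)
    ims.append(z)
cv2.imwrite("pics/v8.png",np.vstack(ims))
E
```

```text
[0.5954, -0.192, 0.0573] lat -0.6208399990635263 along -0.07703990384220294 yaw 79.28534985431072 [[0.1859, 0.9826, 0.0021], [0.9826, -0.1859, -0.0012], [-0.0007, 0.0023, -1.0]] [ 0.57806819 -0.33577851  0.38134559] [-0.05106511  0.11937419  0.04154149]
scene [[276.3, 151.9], [244.7, 169.8], [233.2, 176.3], [189.7, 200.9], [177.3, 209.1], [170.8, 212.8], [152.4, 223.3]]
top [[299.0, 169.8], [261.9, 163.7], [248.9, 161.5], [202.6, 153.9], [189.7, 152.4], [183.3, 151.3], [165.7, 148.4]]
```

View pics/v8.png

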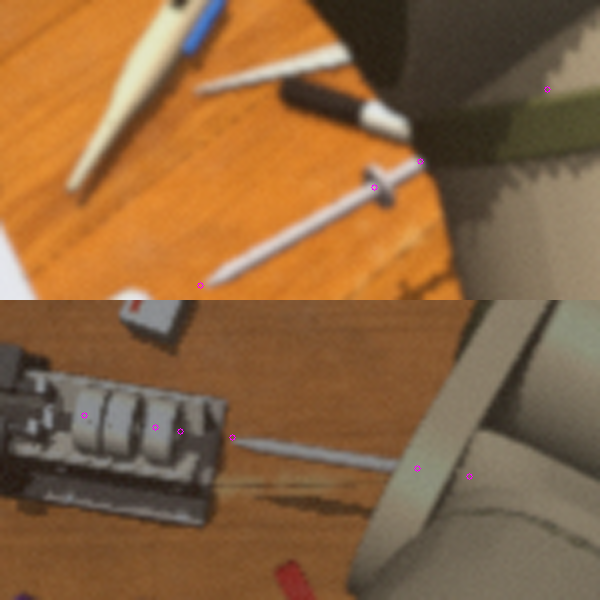

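Both views agree with the prediction: the rod tip and ring marks land within about a pixel and the rod looks level. I let the arm settle and read the pose again.

carry_out(fingers=[0, 0, 0], dp=[[0, 0, 0], [0, 0, 0], [0, 0, 0]], delta_rot=[[0, 0, 0], [0, 0, 0], [0, 0, 0]])

```text
time: 9.65
position: [0.5948, -0.1915, 0.0561]
tcp_rot: [2.418, 2.004, 0.0]
ft_force: [0.1, -0.6, -0.3]
gripper_width: 0.0151
```

```bash
cat > st.py <<'E'
from h import *
p,R,s=tool(); n=np.array([-.9823,.1874]);u=np.array([.1874,.9823]);f=np.array(s["ft_force"]);M=R.as_matrix()
print("t",s["time"],p.round(5).tolist(),"lat %.5f along %.5f"%(p[:2]@n,p[:2]@u),"yaw %.2f pitch %.2f"%(np.degrees(np.arctan2(M[1,0],M[0,0])),np.degrees(np.arcsin(M[2,0]))),"F u/n/z",(f[:2]@u).round(2),(f[:2]@n).round(2),f[2].round(2),"M",np.round(s["moment"],2),"w",round(s["gripper_width"],4))
E
python3 st.py
```

```text
t 9.65 [0.59483, -0.19153, 0.05607] lat -0.62019 along -0.07667 yaw 79.30 pitch -0.01 F u/n/z -0.57 -0.25 -0.28 M [-0.06  0.01  0.04] w 0.0151
```

carry_out(fingers=[0, 0, 0, 0, 0], dp=[[0, -0.0005, 0.0008], [0.006, 0, 0], [0.007, 0, 0], [0.007, 0, 0], [0.005, 0, 0]], delta_rot=[[0, 0, 0], [0, 0, 0], [0, 0, 0], [0, 0, 0], [0, 0, 0]])

```text
time: 10.15
position: [0.599, -0.1659, 0.0548]
tcp_rot: [-2.418, -2.005, -0.0]
ft_force: [-0.5, -1.2, -0.5]
gripper_width: 0.0151
```

carry_out(fingers=[0, 0, 0, 0, 0], dp=[[0.004, 0, 0], [0.004, 0, 0], [0.004, 0, 0], [0.004, 0, 0], [0.004, 0, 0]], delta_rot=[[0, 0, 0], [0, 0, 0], [0, 0, 0], [0, 0, 0], [0, 0, 0]])

```text
time: 10.65
position: [0.6026, -0.1469, 0.0548]
tcp_rot: [2.419, 2.004, 0.0]
ft_force: [0.3, 1.4, -0.9]
gripper_width: 0.0147
```

```bash
python3 st.py; python3 - <<'E'
from h import *
p,R,s=tool()
ims=[]
for c in("scene","top"):
    d=vision.capture(c); np.save(f"pics/{c}9.npy",d,allow_pickle=True)
    x0,y0={"scene":(110,180),"top":(125,120)}[c]
    ims.append(cv2.resize(d["color"][y0:y0+75,x0:x0+110],None,fx=4,fy=4,interpolation=cv2.INTER_CUBIC))
cv2.imwrite("pics/v9.png",np.vstack(ims))
E
```

```text
t 10.65 [0.60258, -0.14691, 0.0548] lat -0.61945 along -0.03139 yaw 79.29 pitch 0.00 F u/n/z 1.42 -0.0 -0.9 M [-0.01  0.01 -0.03] w 0.0147
```

View pics/v9.png

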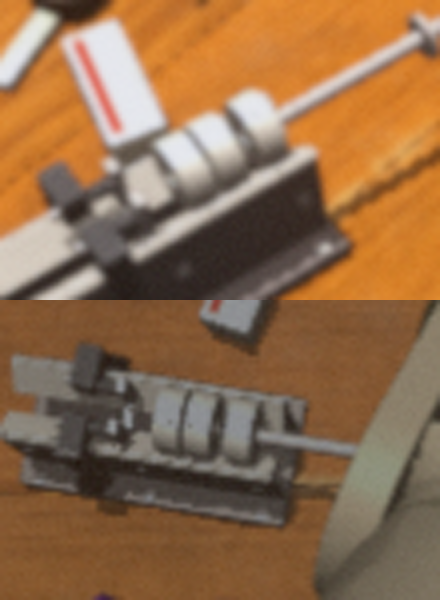

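The shaft enters ring_a's bore centrally in both views, at about (270, 115) in the upper crop and (258, 437) in the lower, with no side force. I continue.

carry_out(fingers=[0, 0, 0, 0, 0], dp=[[0.004, 0, 0], [0.004, 0, 0], [0.004, 0, 0], [0.004, 0, 0], [0.004, 0, 0]], delta_rot=[[0, 0, 0], [0, 0, 0], [0, 0, 0], [0, 0, 0], [0, 0, 0]])

```text
time: 11.25
position: [0.6063, -0.1272, 0.0548]
tcp_rot: [-2.419, -2.005, -0.0]
ft_force: [0.5, 0.8, -0.6]
gripper_width: 0.0151
```

carry_out(fingers=[0, 0, 0, 0, 0], dp=[[0.004, 0, 0], [0.004, 0, 0], [0.004, 0, 0], [0.004, 0, 0], [0.004, 0, 0]], delta_rot=[[0, 0, 0], [0, 0, 0], [0, 0, 0], [0, 0, 0], [0, 0, 0]])

```text
time: 11.75
position: [0.61, -0.1076, 0.0548]
tcp_rot: [-2.419, -2.004, 0.0]
ft_force: [0.6, 0.4, -0.3]
gripper_width: 0.0149
```

```bash
python3 st.py
```

```text
t 11.75 [0.61, -0.10757, 0.05479] lat -0.61936 along 0.00865 yaw 79.29 pitch -0.00 F u/n/z 0.5 -0.5 -0.31 M [-0.06  0.01 -0.02] w 0.0149
```

carry_out(fingers=[0, 0, 0, 0, 0], dp=[[0.006, 0, 0], [0.006, 0, 0], [0.006, 0, 0], [0.006, 0, 0], [0.006, 0, 0]], delta_rot=[[0, 0, 0], [0, 0, 0], [0, 0, 0], [0, 0, 0], [0, 0, 0]])

```text
time: 12.25
position: [0.6156, -0.0778, 0.0548]
tcp_rot: [2.419, 2.005, -0.0]
ft_force: [-0.3, 0.2, -0.9]
gripper_width: 0.0149
```

```bash
python3 st.py; python3 - <<'E'
from h import *
d=vision.capture("wrist"); np.save("pics/v10.npy",d,allow_pickle=True)
a=cv2.resize(d["color"][0:200,180:340],None,fx=3,fy=3,interpolation=cv2.INTER_CUBIC)
e=vision.capture("scene"); b=cv2.resize(e["color"][180:255,110:210],None,fx=3,fy=3,interpolation=cv2.INTER_CUBIC)
z=np.zeros((600,780,3),np.uint8); z[:600,:480]=a; z[:225,480:780]=b; cv2.imwrite("pics/v10.png",z)
E
```

```text
t 12.25 [0.61562, -0.07784, 0.0548] lat -0.61931 along 0.03890 yaw 79.30 pitch -0.00 F u/n/z 0.18 0.32 -0.88 M [-0.09 -0.01 -0.01] w 0.0149
```

View pics/v10.png

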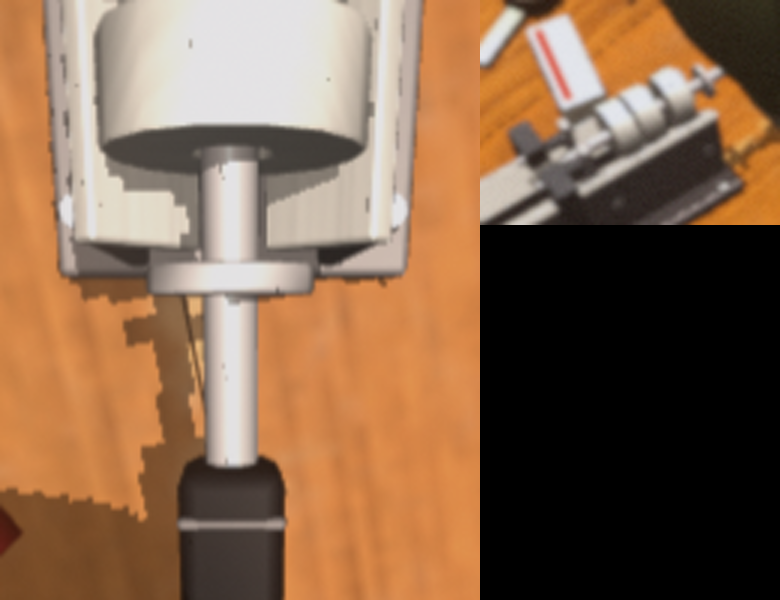

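All three rings are on the shaft, with the collar centred at (231, 275) in the crop and about 12 mm short of ring_a. I advance in small steps and watch the force.

carry_out(fingers=[0, 0, 0, 0, 0], dp=[[0.006, 0, 0], [0.006, 0, 0], [0.006, 0, 0], [0.006, 0, 0], [0.005, 0, 0]], delta_rot=[[0, 0, 0], [0, 0, 0], [0, 0, 0], [0, 0, 0], [0, 0, 0]])

```text
time: 12.85
position: [0.621, -0.0494, 0.0548]
tcp_rot: [2.419, 2.005, -0.0]
ft_force: [0.0, -0.3, -0.7]
gripper_width: 0.015
```

carry_out(fingers=[0, 0, 0, 0, 0], dp=[[0.0015, 0, 0], [0.0015, 0, 0], [0.0015, 0, 0], [0.0015, 0, 0], [0, 0, 0]], delta_rot=[[0, 0, 0], [0, 0, 0], [0, 0, 0], [0, 0, 0], [0, 0, 0]])

```text
time: 13.35
position: [0.6221, -0.0439, 0.0548]
tcp_rot: [-2.419, -2.004, -0.0]
ft_force: [0.6, 1.0, -0.5]
gripper_width: 0.0153
```

```bash
python3 st.py
```

```text
t 13.35 [0.62205, -0.04389, 0.05478] lat -0.61927 along 0.07346 yaw 79.29 pitch 0.01 F u/n/z 1.04 -0.38 -0.45 M [-0.1   0.02  0.05] w 0.0153
```

carry_out(fingers=[0, 0, 0, 0, 0], dp=[[0.0012, 0, 0], [0.0012, 0, 0], [0.0012, 0, 0], [0.0012, 0, 0], [0, 0, 0]], delta_rot=[[0, 0, 0], [0, 0, 0], [0, 0, 0], [0, 0, 0], [0, 0, 0]])

```text
time: 13.85
position: [0.623, -0.0391, 0.0548]
tcp_rot: [-2.419, -2.005, -0.0]
ft_force: [-0.1, -0.5, -0.7]
gripper_width: 0.0152
```

carry_out(fingers=[0, 0, 0], dp=[[0.001, 0, 0], [0.001, 0, 0], [0, 0, 0]], delta_rot=[[0, 0, 0], [0, 0, 0], [0, 0, 0]])

```text
time: 14.15
position: [0.6233, -0.0372, 0.0548]
tcp_rot: [-2.419, -2.005, -0.0]
ft_force: [-0.5, -0.3, -1.5]
gripper_width: 0.0146
```

```bash
python3 st.py
```

```text
t 14.15 [0.62333, -0.03717, 0.0548] lat -0.61927 along 0.08030 yaw 79.30 pitch 0.01 F u/n/z -0.41 0.38 -1.51 M [-0.03 -0.    0.02] w 0.0146
```

carry_out(fingers=[0, 0, 0], dp=[[0.001, 0, 0], [0.001, 0, 0], [0, 0, 0]], delta_rot=[[0, 0, 0], [0, 0, 0], [0, 0, 0]])

```text
time: 14.45
position: [0.6236, -0.0357, 0.0548]
tcp_rot: [2.419, 2.004, -0.001]
ft_force: [-1.9, -4.0, 0.7]
gripper_width: 0.0149
```

carry_out(fingers=[0, 0, 0], dp=[[0.001, 0, 0], [0.001, 0, 0], [0, 0, 0]], delta_rot=[[0, 0, 0], [0, 0, 0], [0, 0, 0]])

```text
time: 14.75
position: [0.6239, -0.0344, 0.0549]
tcp_rot: [2.418, 2.004, -0.002]
ft_force: [-1.9, -7.5, -0.0]
gripper_width: 0.0148
```

```bash
python3 st.py
```

```text
t 14.75 [0.62391, -0.0344, 0.05487] lat -0.61931 along 0.08313 yaw 79.29 pitch -0.09 F u/n/z -7.71 0.41 -0.02 M [-1.22  0.32  0.01] w 0.0148
```

carry_out(fingers=[0, 0, 0, 0, 0], dp=[[0.0005, 0, 0], [0, 0, 0], [0, 0, 0], [0, 0, 0], [0, 0, 0]], delta_rot=[[0, 0, 0], [0, 0, 0], [0, 0, 0], [0, 0, 0], [0, 0, 0]])

```text
time: 15.25
position: [0.6239, -0.0342, 0.0549]
tcp_rot: [2.418, 2.003, -0.003]
ft_force: [-3.0, -8.7, 0.0]
gripper_width: 0.0149
```

```bash
python3 st.py; python3 - <<'E'
from h import *
d=vision.capture("wrist"); np.save("pics/v11.npy",d,allow_pickle=True)
a=cv2.resize(d["color"][0:130,170:350],None,fx=3,fy=3,interpolation=cv2.INTER_CUBIC); cv2.imwrite("pics/v11.png",a)
E
python3 st.py
```

```text
t 15.25 [0.62395, -0.03424, 0.05487] lat -0.61932 along 0.08329 yaw 79.28 pitch -0.11 F u/n/z -9.09 1.27 0.01 M [-1.41  0.46  0.04] w 0.0149
t 15.3 [0.62397, -0.03424, 0.05489] lat -0.61934 along 0.08330 yaw 79.28 pitch -0.11 F u/n/z -10.53 1.56 0.13 M [-1.45  0.41  0.07] w 0.0151
```

View pics/v11.png

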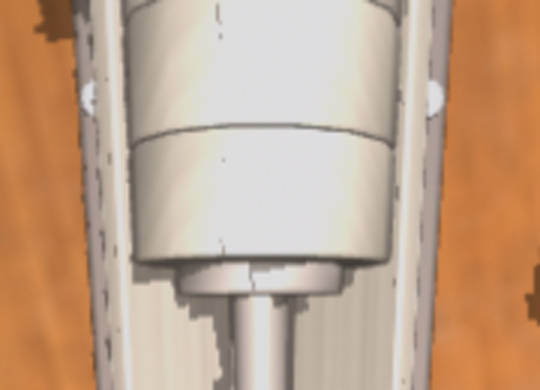

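The view shows ring_a flush against the collar (row 265), ring_b closed up against ring_a, and the force steady at about 9 N. I back off the spring and then lift.

carry_out(fingers=[0, 0, 0, 0, 0], dp=[[0, 0, 0], [-0.0015, 0, 0], [-0.0015, 0, 0], [-0.0015, 0, 0], [-0.001, 0, 0]], delta_rot=[[0, 0, 0], [0, 0, 0], [0, 0, 0], [0, 0, 0], [0, 0, 0]])

```text
time: 15.8
position: [0.6232, -0.038, 0.0548]
tcp_rot: [-2.419, -2.004, -0.001]
ft_force: [-0.9, -0.5, -0.8]
gripper_width: 0.0151
```

carry_out(fingers=[0, 0, 0, 0, 0], dp=[[0, 0, 0], [0, 0, -0.001], [0, 0, -0.001], [0, 0, -0.001], [0, 0, -0.001]], delta_rot=[[0, 0, 0], [0, 0, 0], [0, 0, 0], [0, 0, 0], [0, 0, 0]])

```text
time: 16.3
position: [0.623, -0.0383, 0.0588]
tcp_rot: [-2.419, -2.005, 0.0]
ft_force: [0.4, -0.3, -2.0]
gripper_width: 0.015
```

```bash
python3 st.py
```

```text
t 16.3 [0.62304, -0.03831, 0.05876] lat -0.61919 along 0.07912 yaw 79.30 pitch -0.01 F u/n/z -0.19 -0.48 -2.05 M [-0.27  0.13 -0.01] w 0.015
```

carry_out(fingers=[0, 0, 0, 0, 0], dp=[[0, 0, -0.002], [0, 0, -0.004], [0, 0, -0.006], [0, 0, -0.007], [0, 0, -0.007]], delta_rot=[[0, 0, 0], [0, 0, 0], [0, 0, 0], [0, 0, 0], [0, 0, 0]])

```text
time: 16.8
position: [0.6232, -0.0383, 0.0857]
tcp_rot: [2.419, 2.004, 0.0]
ft_force: [-0.6, -0.7, -2.1]
gripper_width: 0.0148
```

carry_out(fingers=[0, 0, 0, 0, 0], dp=[[0, 0, -0.008], [0, 0, -0.008], [0, 0, -0.008], [0, 0, -0.006], [0, 0, -0.004]], delta_rot=[[0, 0, 0], [0, 0, 0], [0, 0, 0], [0, 0, 0], [0, 0, 0]])

```text
time: 17.3
position: [0.6232, -0.0383, 0.1195]
tcp_rot: [2.419, 2.004, 0.001]
ft_force: [-0.7, -0.3, -1.5]
gripper_width: 0.0146
```

carry_out(fingers=[0, 0, 0, 0], dp=[[0, 0, 0], [0, 0, 0], [0, 0, 0], [0, 0, 0]], delta_rot=[[0, 0, 0], [0, 0, 0], [0, 0, 0], [0, 0, 0]])

```text
time: 17.7
position: [0.623, -0.0383, 0.1185]
tcp_rot: [-2.419, -2.004, 0.001]
ft_force: [-0.6, -0.0, -1.7]
gripper_width: 0.015
```

```bash
python3 st.py; python3 - <<'E'
from h import *
p,R,s=tool()
d=vision.capture("wrist"); np.save("pics/v12.npy",d,allow_pickle=True)
a=cv2.resize(d["color"][0:200,170:350],None,fx=2.5,fy=2.5,interpolation=cv2.INTER_CUBIC)
e=vision.capture("scene"); k=3;x0,y0=100,140; b=cv2.resize(e["color"][y0:y0+110,x0:x0+110],None,fx=k,fy=k,interpolation=cv2.INTER_CUBIC)
U=R.as_matrix()[:,0]; o=p+[0,0,.0197]+.088*U
for t in (0,.042,.1): cv2.circle(b,tuple(int(v) for v in ((proj(e,o+t*U)[0]-[x0,y0]+.5)*k)),3,(255,0,255),1)
z=np.zeros((500,780,3),np.uint8); z[:,:450]=a; z[:330,450:780]=b; cv2.imwrite("pics/v12.png",z)
E
```

```text
t 17.7 [0.62297, -0.03826, 0.11845] lat -0.61911 along 0.07916 yaw 79.29 pitch 0.00 F u/n/z -0.15 0.56 -1.71 M [-0.16  0.01 -0.02] w 0.015
```

View pics/v12.png

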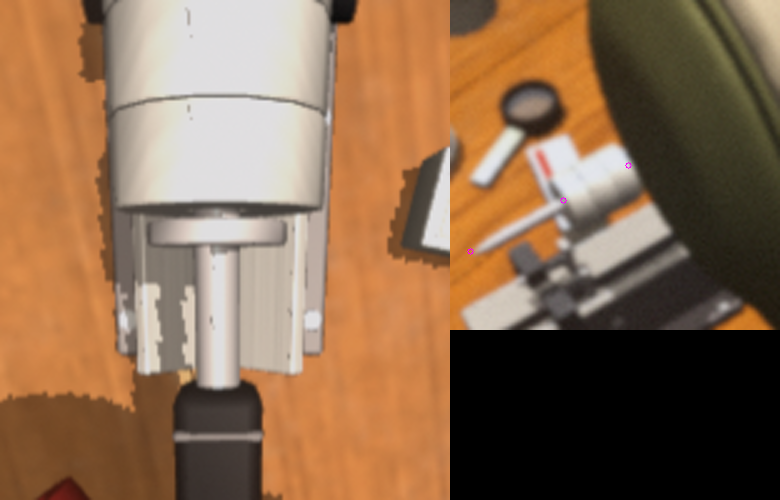

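The rings are carried clear with the rod level and about a 2 mm gap between collar and ring_a. I carry it back with gentle acceleration.

carry_out(fingers=[0, 0, 0, 0, 0], dp=[[-0.005, -0.0021, 0], [-0.01, -0.0042, 0], [-0.016, -0.0067, 0], [-0.022, -0.0092, 0], [-0.027, -0.0113, 0]], delta_rot=[[0, 0, 0], [0, 0, 0], [0, 0, 0], [0, 0, 0], [0, 0, 0]])

```text
time: 18.3
position: [0.5742, -0.112, 0.1189]
tcp_rot: [2.419, 2.005, -0.0]
ft_force: [0.6, -0.4, -2.2]
gripper_width: 0.015
```

carry_out(fingers=[0, 0, 0, 0, 0], dp=[[-0.033, -0.0138, 0], [-0.033, -0.0138, 0], [-0.033, -0.0138, 0], [-0.033, -0.0138, 0], [-0.033, -0.0138, 0]], delta_rot=[[0, 0, 0], [0, 0, 0], [0, 0, 0], [0, 0, 0], [0, 0, 0]])

```text
time: 18.8
position: [0.475, -0.2619, 0.119]
tcp_rot: [2.419, 2.003, -0.0]
ft_force: [0.8, 0.0, -1.2]
gripper_width: 0.0151
```

carry_out(fingers=[0, 0, 0, 0, 0], dp=[[-0.027, -0.0113, 0], [-0.022, -0.0092, 0], [-0.016, -0.0067, 0], [-0.011, -0.0046, 0], [-0.0084, -0.0033, 0]], delta_rot=[[0, 0, 0], [0, 0, 0], [0, 0, 0], [0, 0, 0], [0, 0, -0.1]])

```text
time: 19.3
position: [0.4257, -0.3373, 0.1189]
tcp_rot: [2.418, 2.005, 0.0]
ft_force: [0.8, 0.8, -1.6]
gripper_width: 0.0149
```

carry_out(fingers=[0, 0, 0, 0], dp=[[0, 0, 0], [0, 0, 0], [0, 0, 0], [0, 0, 0]], delta_rot=[[0, 0, 0], [0, 0, 0], [0, 0, 0], [0, 0, 0]])

```text
time: 19.7
position: [0.4271, -0.3359, 0.1188]
tcp_rot: [-2.416, -2.008, -0.0]
ft_force: [0.2, 0.0, -2.3]
gripper_width: 0.0149
```

```bash
python3 st.py; python3 - <<'E'
from h import *
d=vision.capture("wrist"); np.save("pics/v13.npy",d,allow_pickle=True)
a=cv2.resize(d["color"][0:200,150:370],None,fx=2.5,fy=2.5,interpolation=cv2.INTER_CUBIC); cv2.imwrite("pics/v13.png",a)
E
```

```text
t 19.7 [0.42705, -0.3359, 0.11879] lat -0.48244 along -0.24992 yaw 79.45 pitch 0.00 F u/n/z 0.07 -0.19 -2.32 M [-0.24  0.01  0.03] w 0.0149
```

```bash
python3 st.py; python3 - <<'E'
from h import *
A=np.load("pics/v12.npy",allow_pickle=True).item()["color"];B=np.load("pics/v13.npy",allow_pickle=True).item()["color"]
for nm,I in(("12",A),("13",B)):
    g=I[:,222:245].mean((1,2)); g2=I[:,270:295].mean((1,2)); s=I[:,225:290].astype(int).ptp(2).mean(1) if hasattr(np.ndarray,"ptp") else np.ptp(I[:,225:290].astype(int),axis=2).mean(1)
    print(nm,"left",g[0:110:3].round().astype(int).tolist()); print("right",g2[0:110:3].round().astype(int).tolist())
E
```

```text
t 19.75 [0.427, -0.33595, 0.11878] lat -0.48240 along -0.24998 yaw 79.44 pitch 0.00 F u/n/z -0.49 -1.0 -2.39 M [-0.14  0.03 -0.  ] w 0.0152Traceback (most recent call last):
  File "<stdin>", line 4, in <module>
AttributeError: `ptp` was removed from the ndarray class in NumPy 2.0. Use np.ptp(arr, ...) instead.
```

```bash
python3 - <<'E'
from h import *
for k in("v12","v13"):
    I=np.load(f"pics/{k}.npy",allow_pickle=True).item()["color"]
    for c in ((222,245),(270,295)): print(k,c,I[0:110:3,c[0]:c[1]].mean((1,2)).round().astype(int).tolist())
E
```

```text
v12 (222, 245) [205, 204, 206, 207, 208, 209, 210, 210, 211, 211, 212, 212, 212, 150, 196, 202, 202, 203, 204, 205, 206, 207, 207, 208, 208, 209, 209, 125, 68, 123, 142, 146, 141, 115, 120, 120, 120]
v12 (270, 295) [219, 219, 218, 218, 218, 217, 217, 216, 216, 215, 214, 214, 213, 163, 203, 218, 217, 217, 216, 216, 215, 215, 214, 213, 212, 211, 210, 128, 69, 171, 182, 178, 164, 182, 184, 184, 183]
v13 (222, 245) [221, 222, 222, 223, 224, 225, 225, 225, 226, 226, 227, 227, 227, 165, 214, 218, 219, 219, 220, 221, 222, 222, 223, 223, 224, 224, 225, 138, 75, 113, 142, 145, 140, 90, 92, 92, 92]
v13 (270, 295) [231, 231, 231, 231, 230, 230, 230, 229, 229, 228, 227, 227, 226, 180, 215, 231, 230, 230, 229, 229, 228, 228, 227, 226, 225, 224, 223, 146, 73, 157, 173, 170, 155, 154, 156, 157, 157]
```

carry_out(fingers=[0, 0, 0, 0, 0], dp=[[-0.0006, -0.0003, 0.01], [0, 0, 0.02], [0, 0, 0.022], [0, 0, 0.02], [0, 0, 0.011]], delta_rot=[[0, 0, 0], [0, 0, 0], [0, 0, 0], [0, 0, 0], [0, 0, 0]])

```text
time: 20.25
position: [0.4257, -0.3361, 0.0336]
tcp_rot: [-2.415, -2.005, -0.0]
ft_force: [0.8, 0.1, -2.1]
gripper_width: 0.0151
```

carry_out(fingers=[0, 0, 0, 0, 0], dp=[[0, 0, 0.003], [0, 0, 0.002], [0, 0, 0.001], [0, 0, 0.001], [0, 0, 0]], delta_rot=[[0, 0, 0], [0, 0, 0], [0, 0, 0], [0, 0, 0], [0, 0, 0]])

```text
time: 20.75
position: [0.4264, -0.3371, 0.0292]
tcp_rot: [2.417, 2.006, -0.0]
ft_force: [-0.3, -0.1, -1.3]
gripper_width: 0.0151
```

```bash
python3 st.py
```

```text
t 20.75 [0.42644, -0.33709, 0.02916] lat -0.48206 along -0.25121 yaw 79.39 pitch -0.03 F u/n/z -0.18 0.27 -1.3 M [-0.16  0.1  -0.03] w 0.0151
```

carry_out(fingers=[0, 0, 0, 0, 0], dp=[[0, 0, 0.001], [0, 0, 0.001], [0, 0, 0.001], [0, 0, 0.0005], [0, 0, 0]], delta_rot=[[0, 0, 0], [0, 0, 0], [0, 0, 0], [0, 0, 0], [0, 0, 0]])

```text
time: 21.25
position: [0.4264, -0.337, 0.0256]
tcp_rot: [2.417, 2.006, 0.0]
ft_force: [-2.4, 0.5, 4.3]
gripper_width: 0.0147
```

```bash
python3 st.py
```

```text
t 21.25 [0.42636, -0.33704, 0.02565] lat -0.48198 along -0.25118 yaw 79.39 pitch -0.01 F u/n/z 0.08 2.42 4.3 M [0.36 0.16 0.16] w 0.0147
```

Contact, with 4 N upward at almost the grasp height, so the rod is seated. I release gradually.

carry_out(fingers=[0.016, 0.017, 0.018, 0.019, 0.02], dp=[[0, 0, 0], [0, 0, 0], [0, 0, 0], [0, 0, 0], [0, 0, 0]], delta_rot=[[0, 0, 0], [0, 0, 0], [0, 0, 0], [0, 0, 0], [0, 0, 0]])

```text
time: 21.75
position: [0.4263, -0.3369, 0.0252]
tcp_rot: [2.417, 2.007, 0.0]
ft_force: [0.3, 0.0, -0.2]
gripper_width: 0.0202
```

carry_out(fingers=[0.024, 0.03, 0.037, 0.045, 0.055], dp=[[0, 0, 0], [0, 0, 0], [0, 0, 0], [0, 0, 0], [0, 0, 0]], delta_rot=[[0, 0, 0], [0, 0, 0], [0, 0, 0], [0, 0, 0], [0, 0, 0]])

```text
time: 22.25
position: [0.4263, -0.3369, 0.0253]
tcp_rot: [-2.417, -2.007, 0.0]
ft_force: [-0.5, -0.2, 0.2]
gripper_width: 0.0548
```

carry_out(fingers=[0.06, 0.06, 0.06, 0.06, 0.06], dp=[[0, 0, 0], [0, 0, -0.01], [0, 0, -0.03], [0, 0, -0.04], [0, 0, -0.04]], delta_rot=[[0, 0, 0], [0, 0, 0], [0, 0, 0], [0, 0, 0], [0, 0, 0]])

```text
time: 22.75
position: [0.4261, -0.3367, 0.1473]
tcp_rot: [-2.417, -2.007, 0.0]
ft_force: [0.3, -0.4, 0.2]
gripper_width: 0.0604
```

carry_out(fingers=[0.06, 0.06, 0.06, 0.06, 0.06], dp=[[0, 0, -0.04], [0, 0, -0.015], [0, 0, 0], [0, 0, 0], [0, 0, 0]], delta_rot=[[0, 0, 0], [0, 0, 0], [0, 0, 0], [0, 0, 0], [0, 0, 0]])

```text
time: 23.25
position: [0.4259, -0.3365, 0.1989]
tcp_rot: [-2.415, -2.005, -0.0]
ft_force: [-0.3, -0.5, -0.1]
gripper_width: 0.0601
```

```bash
python3 st.py; python3 - <<'E'
from h import *
d=vision.capture("wrist"); I=d["color"].astype(int); np.save("pics/v14.npy",d,allow_pickle=True)
U=np.array([np.cos(np.radians(79.4)),np.sin(np.radians(79.4)),0]); o=np.array([.4422,-.2511,.045])
N=np.array([-U[1],U[0],0])
# grey-ness across the rod axis at stations (lateral -24..24 mm step 3), u at rod height
for t,z in [(-.1,.05),(-.05,.05),(-.015,.045),(-.002,.05),(.01,.06),(.025,.06),(.04,.06),(.055,.045),(.075,.045),(.09,.045)]:
    L=np.arange(-.024,.0241,.003); px=proj(d,np.array([o+t*U+l*N+[0,0,z-.045] for l in L])).round().astype(int)
    print(t,["%d/%d"%(I[r,c].mean(),np.ptp(I[r,c])) if 0<=r<384 else "out" for c,r in px])
for n in("rod","ring_a"): 
    print(n,[(s,np.round(onz(d,p,.045)[0,:2],4).tolist()) for s,p in P("wrist",n)][:5])
for c in("scene","top"):
    vision.capture(c); 
    for n in ("vial","jar"): print(c,n,[(s,p.round(1)) for s,p in P(c,n)][:2])
E
```

```text
t 23.25 [0.42588, -0.33648, 0.19894] lat -0.48140 along -0.25071 yaw 79.39 pitch 0.10 F u/n/z -0.56 0.23 -0.1 M [-0.04  0.04  0.01] w 0.0601
-0.1 ['153/145', '151/146', '151/146', '146/144', '94/93', '88/87', '47/31', '47/25', '47/25', '46/24', '47/24', '82/79', '85/83', '86/83', '85/82', '83/80', '82/79']
-0.05 ['151/146', '154/145', '153/144', '154/143', '153/144', '151/145', '50/26', '74/20', '70/20', '67/20', '63/20', '85/85', '83/85', '148/142', '153/144', '153/144', '153/143']
-0.015 ['158/127', '157/130', '156/130', '160/112', '222/7', '166/24', '165/24', '172/24', '229/3', '193/26', '187/27', '191/27', '196/26', '161/25', '95/80', '149/127', '148/127']
-0.002 ['151/129', '157/129', '156/129', '153/129', '148/121', '164/26', '202/29', '219/8', '223/3', '218/9', '189/27', '156/23', '93/26', '91/76', '103/87', '122/104', '148/126']
0.01 ['136/117', '157/130', '154/129', '176/29', '215/27', '227/8', '230/2', '230/2', '230/2', '230/2', '228/6', '219/23', '190/30', '145/25', '90/70', '143/123', '134/115']
0.025 ['127/112', '156/130', '152/127', '182/29', '218/25', '228/7', '230/2',
[... 437 characters left out ...]
128', '148/128']
0.075 ['91/92', '154/144', '149/145', '151/144', '154/144', '151/146', '151/146', '167/32', '229/3', '155/27', '94/93', '92/90', '154/143', '147/142', '145/144', '151/146', '152/144']
0.09 ['out', 'out', 'out', 'out', 'out', 'out', 'out', 'out', 'out', 'out', 'out', 'out', 'out', 'out', 'out', 'out', 'out']
rod [(0.94, [0.4422, -0.2512]), (0.59, [0.4245, -0.341])]
ring_a [(0.84, [0.4456, -0.2282]), (0.81, [0.4478, -0.2134]), (0.75, [0.4427, -0.2415])]
scene vial [(0.85, array([227.6, 322.1])), (0.63, array([332.5, 196.2]))]
scene jar [(0.81, array([292.2, 161.1]))]
top vial [(0.56, array([159.1, 248. ])), (0.39, array([300. , 237.6]))]
top jar [(0.92, array([326.2, 175.6]))]
```

```bash
python3 -c "
from cell import env; print(env.hand_in())"
```

```text
the job is handed in; nothing more can be done
None
```

I threaded the rod through all three rings, pressed them closed at about 9 N, lifted them off and laid the rod back in both forks. I handed the job in at about 23.6 s, and it reports no verdict.

- **Pressing:** readings were 7.7 to 10.5 N over about 0.5 s. I only saw the force at the end of each move, not continuously. It is the wrist force, not the contact force between the rings.
- **Lift:** the rings came up level with the rod, with a gap of about 2 mm between the collar and ring_a.
- **Laying down:** the last reading before I let go showed about 4 N upward on the tool.
- **Last wrist image after release:** the rod's origin was detected at (0.4422, -0.2512), about 0.1 mm from the seat I had worked out from the images. The rings sat about 10, 24 and 39 mm ahead of the collar, short of the front fork. The gripper was clear and the wrist force near zero.
- **Vial and jar:** their detections stayed within about 3 pixels of where they started, which is within detector noise.

**Not checked by eye:** the picture limit ran out before the laying down. The final placement therefore rests on pixel values and detections, not on a picture I viewed. None of the last checks failed or disagreed.

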